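# Pack the gearbox kit tray, long shaft last

## Task

Pack the printed gearbox kit: set the toothed gear, the square cover and the rectangular housing each upright into its own matching nest of the dark kit tray, in any order, and only then stand the long shaft in the smaller round nest, last of all, so that it never blocks the reach. Every part ends let go, at rest and resting on its pocket's floor; leave the smooth wheel and the short shaft, which belong to another kit, standing where they are.

Things in the scene. Friction and masses are not known exactly. Their poses are not given: they have to be found in the camera images.
- gear: Loose printed toothed gear standing flat: star of 8 coarse teeth, 56 mm over the tips, 12 mm thick, with a round hub 22 mm in diameter above it; total height 42 mm. Origin: centre of its underside; z up along the hub.
- smooth_wheel: Look-alike of the gear that does not belong: the same hub (22 mm diameter, 42 mm total height) on a smooth round disc, 56 mm in diameter, 12 mm thick, without teeth. To be left where it stands. Origin: centre of its underside.
- cover: Loose printed cover: square plate 48 x 48 mm, 12 mm thick, lying flat with a round boss 26 mm in diameter above it; total height 42 mm. Origin: centre of its underside; x and y along the plate's sides, z up.
- housing: Loose printed bearing housing: solid rectangular block 50 mm (its x) x 30 mm (its y), 40 mm high, dark bore mark on the two long faces and two dark dots on top. Origin: centre of its underside; z up.
- long_shaft: Loose printed long shaft, standing upright: round foot 36 mm in diameter and 12 mm thick, stem 20 mm in diameter, total height 115 mm. Origin: centre of the foot's underside; z up along the stem.
- short_shaft: Look-alike of the long shaft that does not belong: the same foot and stem (36 and 20 mm in diameter) but only 60 mm high in all. To be left where it stands. Origin: centre of the foot's underside.
- gear_nest: Nest, fixed in the tray: a grey square block 82 x 82 mm, 14 mm high, with a round pocket 72 mm in diameter sunk 10 mm deep from its top (dark pocket floor 4 mm above the block's underside). Origin: centre of the block's underside; z up. For the gear. The four nests fill a fixed dark tray, 182 mm square, 18 mm high with a 6 mm rim, two by two, 84 mm apart centre to centre; which nest is in which corner varies.
- cover_nest: Nest, fixed in the tray: a grey square block 82 x 82 mm, 14 mm high, with a square pocket 64 x 64 mm sunk 10 mm deep from its top (dark pocket floor 4 mm above the block's underside). Origin: centre of the block's underside; z up; x and y along the pocket's sides. For the cover, which goes in with its sides roughly parallel to the pocket's (within 20 degrees, any quarter turn).
- housing_nest: Nest, fixed in the tray: a grey square block 82 x 82 mm, 14 mm high, with a rectangular pocket 66 mm (x) x 46 mm (y) sunk 10 mm deep from its top (dark pocket floor 4 mm above the block's underside). Origin: centre of the block's underside; z up; x along the pocket's long side. For the housing, long side along long side (within 15 degrees, either way round).
- shaft_nest: Nest, fixed in the tray: a grey square block 82 x 82 mm, 14 mm high, with a round pocket 52 mm in diameter (the smaller of the two round ones) sunk 10 mm deep from its top (dark pocket floor 4 mm above the block's underside). Origin: centre of the block's underside; z up. For the long shaft, foot down.
Mind the look-alikes: they are no part of the job. Leave any orange or yellow look-alike of the cover alone. What is shaped like the housing but white is not meant.

How it is judged:
By the outcome, as a careful person would: the job done as asked, in the order asked, and still so for the second after the job is handed in, with the robot touching nothing.
It also fails if it takes over 112 s, if anything falls off the work surface, if the arm or the gripper's body presses on something with over 40 N, if the wrist force passes 120 N, or if a joint passes its speed limit or range.

## Robot

A 6-joint arm with a two-finger parallel gripper is mounted at the origin on the work surface. World frame = base frame: x ahead of the robot, y to its left, z up, the work surface at z = 0. Lengths are in mm, angles in rad, forces in N, time in s.
With the tool pointing down it reaches from about 300 to 775 mm from the base axis. Payload 14.6 kg.
Tool frame: the origin (TCP) lies midway between the tips of the shut fingers; the grasp point (between the pads) lies 19 mm behind it; y points along the fingers, z is the direction in which the jaws open and shut, and the axes are right-handed (so a half turn about y gives the same grasp; the last joint's range is limited). The gripper opens to 94 mm and grips with 3 to 60 N. Pads are 16 mm wide; open, the fingers measure 119 mm over their backs; the gripper's body (75 mm by 177 mm) begins 78 mm behind the grasp point.
Start: joints at [1.077, 0.3, 1.521, -0, 1.321, -0.067], TCP at [227.674, 500.653, 205.446] pointing down, gripper open.
Joint ranges: [-3.03, 3.03], [-0.79, 2.21], [0.23, 2.52], [-1.04, 4.18], [0, 3.07], [-2.55, 2.55]. Speed limits (rad/s): [2.22, 2.22, 2.57, 3.14, 3.14, 3.14].

## Interface

Orientations are given as [roll, pitch, yaw] about the fixed x, y, z axes, in that order (R = Rz(yaw) Ry(pitch) Rx(roll)).
In Python, from cell import manip gives the robot as it stands.
- The arm moves only by the tool play_rows, never from a script. Its argument "series" is a list of rows, each a list of 3 entries, a list of its own where there are three numbers: the shift along the tool's x, y, z in m, then the turn about the tool's y in rad, then the closure, from 0 (fully open) to 1 (shut). In form: [[[dx, dy, dz], twist, grip], ...]. A call has 1 to 20 rows; each row is the pose to reach, as a shift and turn from the pose measured when the call began, along the tool's axes at that moment; what a row does not reach only later rows make up. A row lasts 1/10 s, in which the tool goes at most 50 mm and 8.59 degrees, less where a joint would pass 70% of its speed; a pose out of reach is approached as far as the arm can. A call with a gripper value outside its range is refused whole. The fingers move at their own pace and stop on an object; "squeeze" is the grip in N (left out, the last holds). Time passes only in rows, so rows that repeat a pose let the fingers close. It gives the time, the measured TCP pose, the force and the opening at its end, in the units of the state.
- manip.read_state(): the state, without advancing time (a new reading comes with each control period).
- manip.camera(name): name is "side" or "top"; returns the picture (420x560x3 uint8, red, green, blue); there is no depth.
- manip.camera_params(name): a dict with "K" (3x3 intrinsics, pixels), "dist_coeffs" ([k1, k2, p1, p2, k3] as OpenCV has them; the pictures are not rectified), "rvec" (rotation vector, rad) and "tvec" (3), from world to camera coordinates, as OpenCV has them. Camera axes: x right, y down, z forward; pixel columns grow to the right and rows downward; lengths in mm; the calibration is good to about 2 mm. A picture is of the moment at which its call begins. camera_params takes no time and is no camera call.
- manip.sign_off(): hands the job in, once; it reports no verdict.
The state is a dict: "clock": time; "joints": joint angles; "qd": joint speeds; "effort": joint torques, N m; "eef_pos": TCP position; "eef_rot": TCP orientation; "wrist_force": force on the tool from outside, world axes, zero at the start; "moment": the same for the moment, N m; "finger_gap": finger opening in mm.
Only numpy, scipy, OpenCV 4.12 (cv2) and the standard library are available. Lean on these libraries where they do the work, as an engineer would, in place of code of your own. Each camera call takes 0.05 s, during which the arm holds its last target. There are 200 camera calls.

## Working session

There is one attempt and no reset: what is moved stays moved. The work goes in short steps, Python scripts to look and compute and a tool call to move; the robot and the scene stay as the last step left them, time stands still between calls to the robot, and variables do not carry over. Pictures are saved under pics/ and viewed, about 12 in all and at most 16, crops included, and the job is handed in when it is done.

Besides the shell and the picture viewer there is one more tool, called as a command line: name --argument value ..., lists and objects as JSON in quotes. play_rows: Moves the arm, as the interface text tells. Its arguments: {"type":"object","properties":{"series":{"type":"array","items":{"type":"array"}},"squeeze":{"type":"number"}},"required":["series"]}

```bash
mkdir -p pics; ls; python3 - <<'E'
from cell import manip
import cv2
for n in("top","side"):
    im=manip.camera(n); cv2.imwrite(f"pics/{n}0.png",im[:,:,::-1])
    p=manip.camera_params(n); print(n,{k:[list(map(float,r)) if hasattr(r,'__len__') else float(r) for r in v] for k,v in p.items()})
s=manip.read_state();print(s)
E
```

```text
pics
top {'K': [[487.20644869180035, 0.0, 271.8212203211854], [0.0, 487.20644869180035, 210.2072864303782], [0.0, 0.0, 1.0]], 'dist_coeffs': [-0.04191781652771291, 0.0, 0.0, 0.0, 0.0], 'rvec': [2.165874211880734, -2.188638319931099, 0.08654675568126724], 'tvec': [31.46951058644107, 517.4717416283057, 963.210349315288]}
side {'K': [[489.6633259988245, 0.0, 273.7193051593165], [0.0, 489.6633259988245, 206.7405588827725], [0.0, 0.0, 1.0]], 'dist_coeffs': [-0.06690816299557384, 0.0, 0.0, 0.0, 0.0], 'rvec': [2.2641739151363987, -0.681183559732799, 0.3157769314045815], 'tvec': [-458.01341544392625, 245.54155653801067, 696.1891224551982]}
{'clock': 0.1, 'joints': array([ 1.07740287e+00,  3.00425030e-01,  1.52146695e+00, -3.49763863e-06,
        1.32069297e+00, -6.66320926e-02]), 'qd': array([ 8.13547671e-04, -1.86252303e-03, -1.43519844e-03,  4.93275346e-05,
       -4.59640939e-04,  2.02508134e-04]), 'effort': array([-1.42441348e-05, -5.32646763e+01, -3.53279650e+01,  7.08008045e-02,
        2.36168504e-02, -3.08263179e-05]), 'eef_pos': array([227.57730902, 500.47453591, 204.95987695]), 'eef_rot': array([-1.57178665e+00,  6.26899477e-05, -4.26760526e-01]), 'wrist_force': array([-0.23534351, -0.44877193,  0.38880832]), 'moment': array([-0.0122789 ,  0.02090916,  0.00595973]), 'finger_gap': 93.85799508986666}
```

View pics/top0.png

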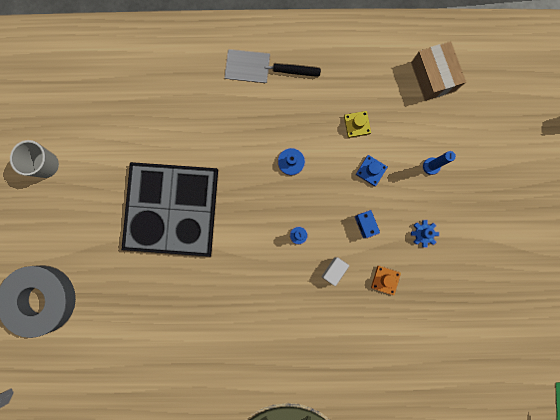

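View pics/side0.png

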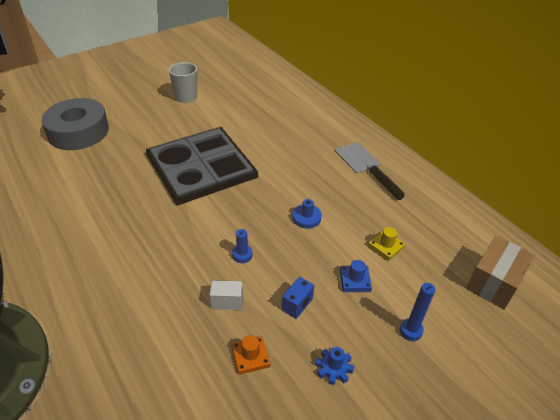

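The top view shows the tray at about (170,210). The pockets are housing (150,187), cover (191,190), gear (147,228) and shaft (188,231). The parts are wheel (291,162), cover (372,170), long shaft foot (431,167), housing (367,224), gear (425,234) and short shaft (299,236). Next I'll zoom in on both views.

```bash
cat > h.py <<'E'
import numpy as np, cv2
from cell import manip
P={}
def par(n):
    if n not in P:
        p=manip.camera_params(n); R=cv2.Rodrigues(np.array(p["rvec"],float))[0]
        P[n]=(np.array(p["K"],float),np.array(p["dist_coeffs"],float),R,np.array(p["tvec"],float).ravel())
    return P[n]
def ray(n,uv):
    K,d,R,t=par(n); q=cv2.undistortPoints(np.array([[uv]],float),K,d)[0,0]
    return -R.T@t, R.T@np.array([q[0],q[1],1.])
def onz(n,uv,z):
    c,v=ray(n,uv); return c+v*(z-c[2])/v[2]
def tri(uvt,uvs):
    a,u=ray("top",uvt); b,v=ray("side",uvs)
    k=np.linalg.lstsq(np.stack([u,-v],1),b-a,rcond=None)[0]
    p,q=a+k[0]*u,b+k[1]*v
    return (p+q)/2,np.linalg.norm(p-q)
def proj(n,X):
    K,d,R,t=par(n); return cv2.projectPoints(np.array(X,float).reshape(-1,3),R,t,K,d)[0][:,0]
def blue(im):
    h=cv2.cvtColor(im,cv2.COLOR_RGB2HSV); return cv2.inRange(h,(105,120,40),(125,255,255))
def zoom(im,x0,y0,w,h,k):
    o=cv2.resize(im[y0:y0+h,x0:x0+w],None,fx=k,fy=k,interpolation=cv2.INTER_CUBIC)
    for x in range((x0+9)//10*10,x0+w,10):
        cv2.line(o,((x-x0)*k,0),((x-x0)*k,6 if x%50 else 16),(255,0,0),1)
        if x%20==0: cv2.putText(o,str(x),((x-x0)*k,16),0,.4,(255,0,0))
    for y in range((y0+9)//10*10,y0+h,10):
        cv2.line(o,(0,(y-y0)*k),(8,(y-y0)*k),(255,0,0),1)
        if y%20==0: cv2.putText(o,str(y),(8,(y-y0)*k),0,.4,(255,0,0))
    return o[:,:,::-1]
E
python3 - <<'E'
from h import *
t=cv2.imread("pics/top0.png")[:,:,::-1]; s=cv2.imread("pics/side0.png")[:,:,::-1]
for n,im in(("top",t),("side",s)):
    m=blue(im); c,_=cv2.findContours(m,0,2)
    for k in c:
        a=cv2.contourArea(k)
        if a>40: r=cv2.minAreaRect(k); print(n,a,[np.round(x,1) for x in r])
cv2.imwrite("pics/z1.png",zoom(t,275,140,190,120,4)); cv2.imwrite("pics/z2.png",zoom(s,215,190,230,200,3))
# tray top: pockets in top view
g=cv2.cvtColor(t,cv2.COLOR_RGB2GRAY)[150:270,110:230]; m=cv2.inRange(g,60,130)
c,hh=cv2.findContours(cv2.inRange(g,0,55),cv2.RETR_CCOMP,2)
for k in c:
    if cv2.contourArea(k)>200: r=cv2.minAreaRect(k); print("dark",cv2.contourArea(k),np.round(np.array(r[0])+[110,150],1),np.round(r[1],1),r[2], onz("top",np.array(r[0])+[110,150],14).round(1))
print(proj("top",[227,500,205]),proj("side",[227,500,205]))
E
```

```text
top 201.0 [array([298., 235.]), array([16., 16.]), np.float64(90.0)]
top 384.5 [array([424.6, 233.2]), array([25., 26.]), np.float64(69.4)]
top 365.5 [array([366.8, 223.9]), array([24.9, 17.6]), np.float64(68.2)]
top 494.5 [array([371.3, 170.1]), array([23.5, 23. ]), np.float64(31.6)]
top 348.5 [array([439.3, 162.9]), array([16.4, 34.2]), np.float64(71.6)]
top 506.5 [array([290.6, 161.3]), array([25.5, 25.9]), np.float64(26.6)]
side 798.5 [array([334.2, 365.4]), array([36.6, 34.6]), np.float64(35.5)]
side 585.5 [array([416.7, 310.6]), array([22.1, 59.4]), np.float64(16.3)]
side 611.0 [array([298., 296.]), array([24.6, 36.2]), np.float64(39.8)]
side 612.0 [array([355.7, 275.7]), array([31.3, 28.3]), np.float64(84.3)]
side 345.0 [array([242. , 245.5]), array([18., 33.]), np.float64(0.0)]
side 474.0 [array([307.5, 214.7]), array([26.7, 24.7]), np.float64(48.8)]
dark 452.0 [187.8 230.6] [24.  24.7] 18.434947967529297 [478.6 197.4  14. ]
dark 884.5 [146.5 227.5] [33. 33.] 90.0 [485.7 281.9  14. ]
dark 879.5 [191.5 189.4] [30.6 31. ] 4.763641834259033 [562.9 190.1  14. ]
dark 632.0 [150.5 186.5] [21.6 31.7] 4.763641834259033 [569.8 274.5  14. ]
dark 7733.5 [169.3 209. ] [90.3 88.7] 4.289153575897217 [523.1 235.5  14. ]
dark 6867.5 [169.  208.7] [84.4 84.7] 4.513988018035889 [523.7 236.1  14. ]
[[-16.92714731 381.35515093]] [[-2.13628816 64.86871211]]
```

View pics/z1.png

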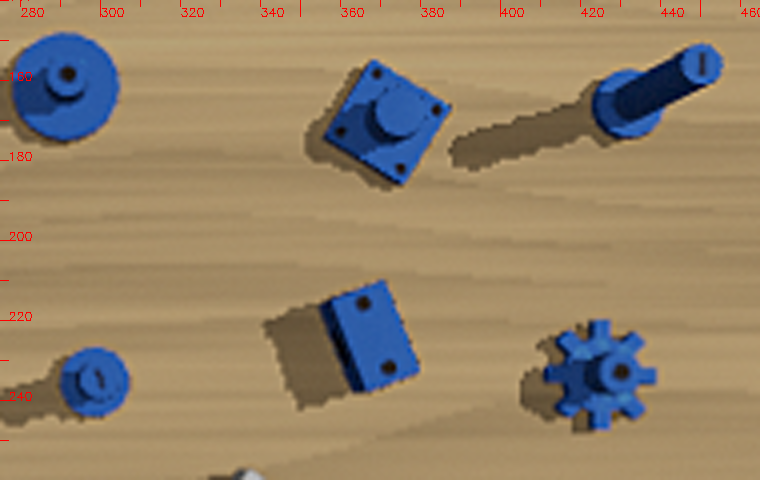

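View pics/z2.png

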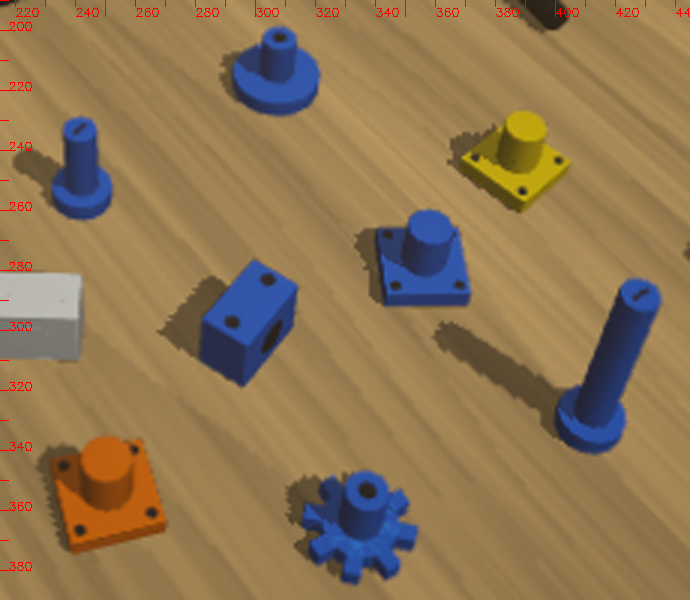

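z1 and z2 show the hub tops, housing dots and cover corners clearly enough to triangulate. I'll do the same for the pockets, using side-view contours.

```bash
python3 - <<'E'
from h import *
A=lambda x,y:(275+x/4-.4,140+y/4-.4)
B=lambda x,y:(215+x/3-.3,190+y/3-.3)
for n,a,b in [("gear hub",A(621,371),B(367,490)),("cover boss",A(400,112),B(431,227)),("dotfar",A(363,303),B(268,280)),("dotnear",A(389,368),B(232,322)),("long top",A(701,65),B(641,297)),("short top",A(99,380),B(80,129)),("wheel top",A(68,74),B(280,37))]:
    X,e=tri(a,b); print(n,X.round(1),round(e,1))
cc=[onz("top",A(*p),12)[:2] for p in[(373,60),(450,107),(402,185),(326,137)]]
print("cover plate",np.mean(cc,0).round(1),[np.round(np.degrees(np.arctan2(*(cc[(i+1)%4]-cc[i])[::-1])),1) for i in range(4)],[np.round(np.linalg.norm(cc[(i+1)%4]-cc[i]),1) for i in range(4)])
hc=[onz("top",A(*p),40)[:2] for p in[(331,299),(382,281),(419,373),(369,392)]]
print("housing top",np.mean(hc,0).round(1),[np.round(np.degrees(np.arctan2(*(hc[(i+1)%4]-hc[i])[::-1])),1) for i in range(4)],[np.round(np.linalg.norm(hc[(i+1)%4]-hc[i]),1) for i in range(4)])
print("gear base",onz("top",A(600,375),12).round(1),"foot",onz("top",A(627,104),12).round(1))
s=cv2.imread("pics/side0.png")[:,:,::-1]
o=zoom(s,140,120,125,85,6)
t=cv2.imread("pics/top0.png")[:,:,::-1]
o2=zoom(t,115,155,110,110,5)
cv2.imwrite("pics/z3.png",o);cv2.imwrite("pics/z4.png",o2)
E
```

```text
gear hub [ 468.3 -286.6   39.2] 1.5
cover boss [ 599.6 -180.6   38.9] 0.4
dotfar [ 503.6 -159.5   37.2] 1.4
dotnear [ 471.2 -171.5   38. ] 1.2
long top [ 608.3 -306.9  110.9] 0.3
short top [466.7 -26.9  57.3] 0.2
wheel top [619.9 -14.4  40.3] 1.1
cover plate [ 599.1 -179.9] [np.float64(-122.5), np.float64(147.2), np.float64(56.7), np.float64(-32.4)] [np.float64(46.3), np.float64(47.9), np.float64(46.0), np.float64(47.3)]
housing top [ 487.5 -165. ] [np.float64(-71.3), np.float64(-159.5), np.float64(110.0), np.float64(20.9)] [np.float64(27.0), np.float64(48.9), np.float64(26.6), np.float64(49.5)]
gear base [ 467.9 -284.9   12. ] foot [ 607.5 -304.1   12. ]
```

View pics/z3.png

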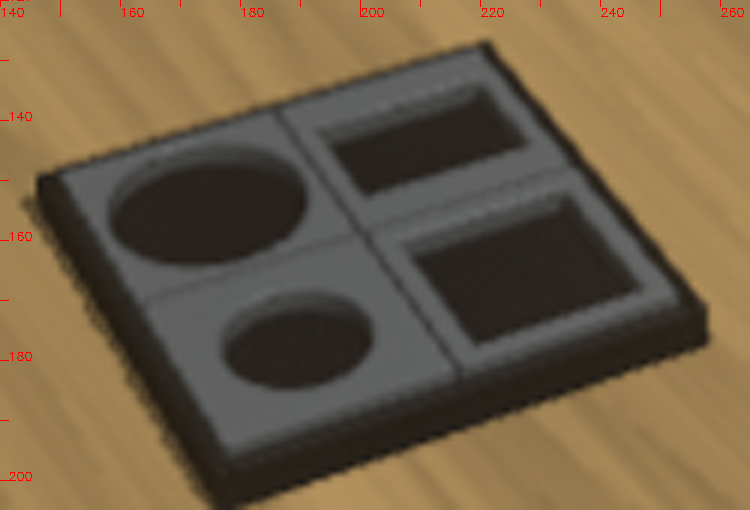

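View pics/z4.png

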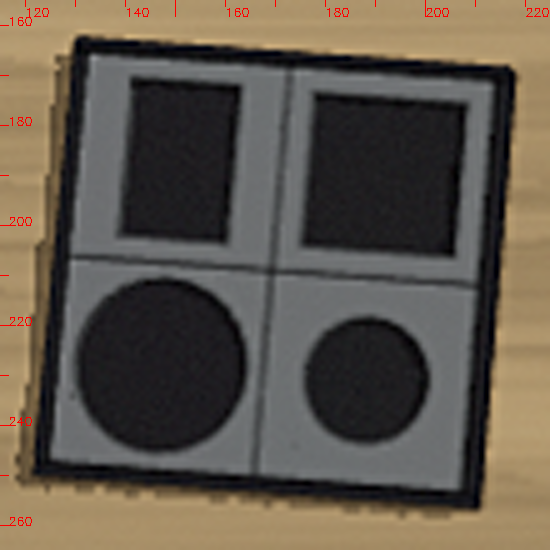

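The views give consistent part positions. The triangulated heights come out 2–4 mm low throughout, which fits the calibration error. The seam cross is at z3 (362,238) and z4 (271,271). Next I'll triangulate the tray and work out the moves.

```bash
cat >> h.py <<'E'
def go(x,y,z,yawdeg):
    s=manip.read_state(); p=s["eef_pos"]; r=s["eef_rot"]
    cy,sy=np.cos(r[2]),np.sin(r[2]); d=np.array([x,y,z])-p
    tw=-(np.radians(yawdeg)-r[2])
    R=cv2.Rodrigues(np.array([0,0,r[2]]))[0]@cv2.Rodrigues(np.array([r[0],0,0]))[0]
    print("at",p.round(1),"yaw",np.degrees(r[2]).round(1),"-> shift m",(R.T@d/1000).round(4),"twist",round(tw,3))
E
python3 - <<'E'
from h import *
A=lambda x,y:(115+x/5-.4,155+y/5-.4)
B=lambda x,y:(140+x/6-.4,120+y/6-.4)
L=[("cross",(271,271),(362,238)),("gear pocket",(162,364),(206,206)),("shaft pocket",(367,380),(297,341)),
("cov c1",(315,94),(574,193)),("cov c2",(469,103),(645,289)),("cov c3",(455,256),(477,344)),("cov c4",(302,244),(401,240)),("rim near R",(480,509),(220,505)),("rim far L",(80,38),(488,42)),("rim far R",(514,68),(705,310)),("rimnearL",(35,473),(38,178))]
for n,a,b in L:
    X,e=tri(A(*a),B(*b)); print(n,X.round(1),round(e,1))
for n,p in [("cross",(271,271)),("gear",(162,364)),("shaft",(367,380)),("cov",(386,174)),("hou",(180.5,160.5))]: print(n,onz("top",A(*p),14).round(1))
go(468,-286,90,-20)
E
```

```text
cross [522.9 236.6  14.7] 1.2
gear pocket [484.5 280.9  16.2] 2.9
shaft pocket [477.7 196.9  16.3] 1.8
cov c1 [597.2 218.   15.7] 2.5
cov c2 [590.7 155.2  17.8] 1.2
cov c3 [527.7 161.   17.8] 1.9
cov c4 [532.8 223.5  18.5] 2.8
rim near R [425.2 152.8   1.9] 1.2
rim far L [619.9 316.6  15.2] 1.8
rim far R [604.9 137.5  14.6] 2.6
rimnearL [441.2 333.2  12.9] 1.9
cross [523.5 236.5  14. ]
gear [485.9 280.9  14. ]
shaft [478.6 197.   14. ]
cov [562.9 189.5  14. ]
hou [569.5 274.2  14. ]
at [227.6 500.5 205. ] yaw -24.5 -> shift m [ 0.5444  0.1156 -0.6163] twist -0.078
```

play_rows --series '[[[0.544, 0.105, -0.616], -0.078, 0.47], [[0.544, 0.105, -0.616], -0.078, 0.47], [[0.544, 0.105, -0.616], -0.078, 0.47], [[0.544, 0.105, -0.616], -0.078, 0.47], [[0.544, 0.105, -0.616], -0.078, 0.47], [[0.544, 0.105, -0.616], -0.078, 0.47], [[0.544, 0.105, -0.616], -0.078, 0.47], [[0.544, 0.105, -0.616], -0.078, 0.47], [[0.544, 0.105, -0.616], -0.078, 0.47], [[0.544, 0.105, -0.616], -0.078, 0.47], [[0.544, 0.105, -0.616], -0.078, 0.47], [[0.544, 0.105, -0.616], -0.078, 0.47], [[0.544, 0.105, -0.616], -0.078, 0.47], [[0.544, 0.105, -0.616], -0.078, 0.47], [[0.544, 0.105, -0.616], -0.078, 0.47], [[0.544, 0.105, -0.616], -0.078, 0.47], [[0.544, 0.105, -0.616], -0.078, 0.47], [[0.544, 0.105, -0.616], -0.078, 0.47], [[0.544, 0.105, -0.616], -0.078, 0.47], [[0.544, 0.105, -0.616], -0.078, 0.47]]' --squeeze 25

```text
clock: 2.1
eef_pos: [467.6, -284.7, 100.6]
eef_rot: [-1.572, 0.001, -0.348]
wrist_force: [0.3, 0.5, 0.4]
finger_gap: 50.2
```

```bash
python3 - <<'E'
from h import *
go(468,-286,17,-20); s=manip.read_state(); print(s["clock"],s["finger_gap"])
cv2.imwrite("pics/t1.png",zoom(manip.camera("side"),215,190,230,200,3)); 
E
```

```text
at [ 467.6 -284.7  100.6] yaw -19.9 -> shift m [ 0.0009  0.0836 -0.001 ] twist 0.001
2.1 50.23241268743664
```

View pics/t1.png

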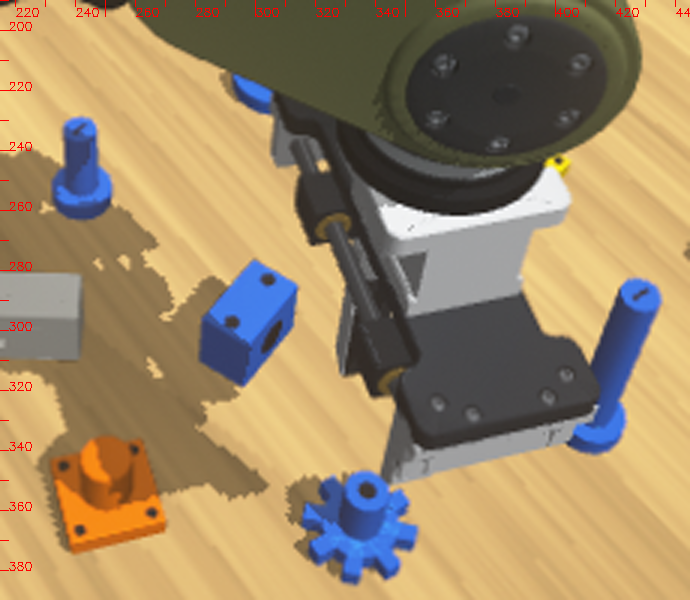

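```bash
python3 - <<'E'
from h import *
im=cv2.imread("pics/t1.png")
x0=np.array([467.6,-284.7,100.6]); y=np.radians(-19.9); tz=np.array([-np.sin(y),np.cos(y),0])
for i,p in enumerate([x0,x0+25*tz,x0-25*tz,x0*[1,1,.3],x0+[0,0,100]]):
    q=(proj("side",p)[0]-[215,190])*3; print(q.round()); cv2.circle(im,tuple(int(v) for v in q),4,[(0,0,255),(0,255,0),(0,255,255),(255,0,255),(255,255,255)][i],-1)
cv2.imwrite("pics/t1b.png",im)
cv2.imwrite("pics/t1c.png",manip.camera("top")[:,:,::-1])
E
```

```text
[380. 417.]
[361. 371.]
[399. 466.]
[362. 496.]
[410. 282.]
```

View pics/t1b.png

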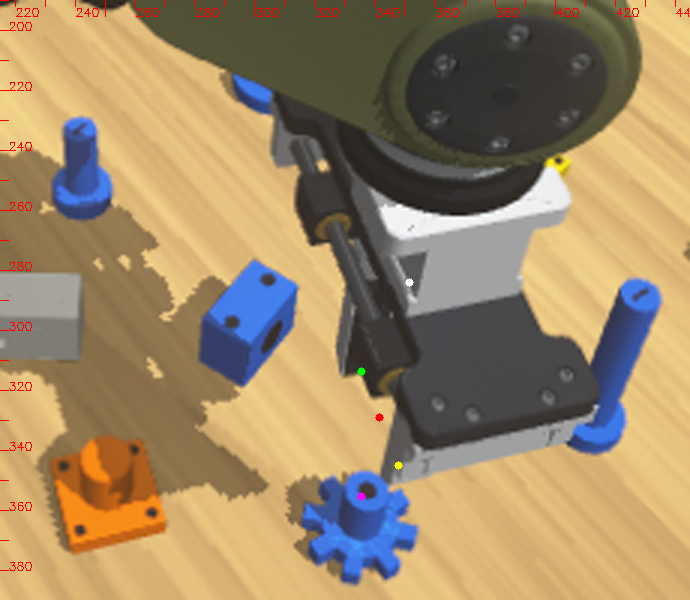

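play_rows --series '[[[0.001, 0.03, -0.001], 0, 0.47], [[0.001, 0.06, -0.001], 0, 0.47], [[0.001, 0.075, -0.001], 0, 0.47], [[0.001, 0.0835, -0.001], 0, 0.47], [[0.001, 0.0835, -0.001], 0, 0.47], [[0.001, 0.0835, -0.001], 0, 0.9], [[0.001, 0.0835, -0.001], 0, 0.9], [[0.001, 0.0835, -0.001], 0, 0.9], [[0.001, 0.0835, -0.001], 0, 0.9], [[0.001, 0.0835, -0.001], 0, 0.9], [[0.001, 0.0835, -0.001], 0, 0.9], [[0.001, 0.0835, -0.001], 0, 0.9], [[0.001, 0.06, -0.001], 0, 0.9], [[0.001, 0.03, -0.001], 0, 0.9], [[0.001, 0.0, -0.001], 0, 0.9], [[0.001, 0.0, -0.001], 0, 0.9]]' --squeeze 25

```text
clock: 3.8
eef_pos: [469.8, -286.9, 104.6]
eef_rot: [-1.573, -0.006, -0.348]
wrist_force: [0.3, 1.0, -0.9]
finger_gap: 21.3
```

```bash
python3 - <<'E'
from h import *
go(485.5,281,100,-5); go(485.5,281,45,-5); s=manip.read_state(); print(s["clock"],s["finger_gap"],s["wrist_force"])
E
```

```text
at [ 469.8 -286.9  104.6] yaw -19.9 -> shift m [-0.1787  0.0032  0.5393] twist -0.26
at [ 469.8 -286.9  104.6] yaw -19.9 -> shift m [-0.1787  0.0582  0.5395] twist -0.26
3.8 21.264136845926764 [ 0.33134779  0.99672767 -0.91050242]
```

play_rows --series '[[[-0.006, 0.0, 0.018], -0.01, 0.9], [[-0.018, 0.0, 0.054], -0.03, 0.9], [[-0.03, 0.0, 0.09], -0.05, 0.9], [[-0.042, 0.0, 0.126], -0.07, 0.9], [[-0.054, 0.0, 0.162], -0.09, 0.9], [[-0.066, 0.0, 0.198], -0.11, 0.9], [[-0.078, 0.0, 0.234], -0.13, 0.9], [[-0.09, 0.0, 0.27], -0.15, 0.9], [[-0.102, 0.0, 0.306], -0.17, 0.9], [[-0.114, 0.0, 0.342], -0.19, 0.9], [[-0.126, 0.0, 0.378], -0.21, 0.9], [[-0.138, 0.0, 0.414], -0.23, 0.9], [[-0.15, 0.003, 0.45], -0.245, 0.9], [[-0.162, 0.003, 0.486], -0.255, 0.9], [[-0.172, 0.003, 0.52], -0.26, 0.9], [[-0.179, 0.003, 0.539], -0.26, 0.9], [[-0.179, 0.02, 0.539], -0.26, 0.9], [[-0.179, 0.04, 0.539], -0.26, 0.9], [[-0.179, 0.05, 0.539], -0.26, 0.9], [[-0.179, 0.05, 0.539], -0.26, 0.9]]'

```text
clock: 5.8
eef_pos: [484.0, 280.4, 50.2]
eef_rot: [-1.577, -0.002, -0.087]
wrist_force: [-0.7, 0.1, -0.7]
finger_gap: 21.1
```

```bash
python3 - <<'E'
from h import *
go(485.5,281,25,-5); s=manip.read_state(); print(s["clock"],s["finger_gap"],s["wrist_force"])
a=zoom(manip.camera("side"),120,90,150,120,3);b=zoom(manip.camera("top"),100,140,140,120,3)
cv2.imwrite("pics/g1.png",np.hstack([a,b]) if a.shape[0]==b.shape[0] else a)
E
```

```text
at [484.  280.4  50.2] yaw -5.0 -> shift m [0.0015 0.0252 0.0009] twist 0.0
5.8 21.14261627808316 [-0.68581681  0.10115903 -0.72152121]
```

View pics/g1.png

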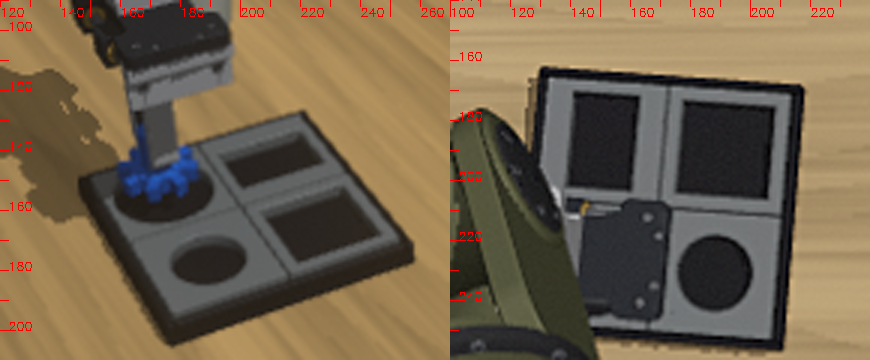

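play_rows --series '[[[0.001, 0.008, 0.001], 0, 0.9], [[0.001, 0.014, 0.001], 0, 0.9], [[0.001, 0.019, 0.001], 0, 0.9], [[0.001, 0.022, 0.001], 0, 0.9], [[0.001, 0.022, 0.001], 0, 0.9], [[0.001, 0.022, 0.001], 0, 0.9]]'

```text
clock: 6.5
eef_pos: [486.5, 281.5, 30.4]
eef_rot: [-1.575, -0.005, -0.088]
wrist_force: [-0.8, -0.5, -1.0]
finger_gap: 21.2
```

```bash
python3 - <<'E'
from h import *
print(proj("side",[484,280.4,39]))
s=manip.read_state(); print(s["eef_pos"],s["wrist_force"],s["moment"])
E
```

```text
[[173.26808305 145.58343483]]
[486.4693144  281.54210196  30.40506305] [-0.7769029  -0.53064695 -1.02700335] [ 0.04316564 -0.00176381 -0.02931468]
```

play_rows --series '[[[0, 0.002, 0], 0, 0.9], [[0, 0.004, 0], 0, 0.9], [[0, 0.005, 0], 0, 0.9], [[0, 0.006, 0], 0, 0.9], [[0, 0.006, 0], 0, 0.9], [[0, 0.006, 0], 0, 0.9]]'

```text
clock: 7.1
eef_pos: [487.5, 281.6, 27.3]
eef_rot: [-1.574, -0.008, -0.088]
wrist_force: [-8.8, -8.5, 32.5]
finger_gap: 21.3
```

play_rows --series '[[[-0.001, -0.001, 0], 0, 0.9], [[-0.001, -0.001, 0], 0, 0.9], [[-0.001, -0.001, 0], 0, 0.5], [[-0.001, -0.001, 0], 0, 0.5], [[-0.001, -0.001, 0], 0, 0.5], [[-0.001, -0.001, 0], 0, 0.5], [[-0.001, -0.001, 0], 0, 0.5], [[-0.001, -0.03, 0], 0, 0.5], [[-0.001, -0.06, 0], 0, 0.5], [[-0.001, -0.1, 0], 0, 0.5], [[-0.001, -0.1, 0], 0, 0.5]]'

```text
clock: 8.2
eef_pos: [487.7, 283.0, 132.4]
eef_rot: [-1.57, -0.014, -0.088]
wrist_force: [0.0, -0.3, 0.2]
finger_gap: 47.3
```

```bash
python3 - <<'E'
from h import *
go(599.3,-180.2,130,-32.5); s=manip.read_state(); print(s["clock"],s["finger_gap"],s["wrist_force"])
E
```

```text
at [487.7 283.  132.4] yaw -5.0 -> shift m [ 0.1517  0.002  -0.4517] twist 0.48
8.2 47.32624959907508 [ 0.0315836  -0.25580063  0.1638188 ]
```

Now I'll move over to the cover and look back at the gear afterwards.

play_rows --series '[[[0.152, 0.002, -0.452], 0.48, 0.45], [[0.152, 0.002, -0.452], 0.48, 0.45], [[0.152, 0.002, -0.452], 0.48, 0.45], [[0.152, 0.002, -0.452], 0.48, 0.45], [[0.152, 0.002, -0.452], 0.48, 0.45], [[0.152, 0.002, -0.452], 0.48, 0.45], [[0.152, 0.002, -0.452], 0.48, 0.45], [[0.152, 0.002, -0.452], 0.48, 0.45], [[0.152, 0.002, -0.452], 0.48, 0.45], [[0.152, 0.002, -0.452], 0.48, 0.45], [[0.152, 0.002, -0.452], 0.48, 0.45], [[0.152, 0.002, -0.452], 0.48, 0.45], [[0.152, 0.002, -0.452], 0.48, 0.45], [[0.152, 0.002, -0.452], 0.48, 0.45], [[0.152, 0.002, -0.452], 0.48, 0.45]]'

```text
clock: 9.7
eef_pos: [599.7, -179.6, 132.3]
eef_rot: [-1.563, -0.013, -0.566]
wrist_force: [0.2, 0.6, 0.2]
finger_gap: 51.9
```

```bash
python3 - <<'E'
from h import *
go(599.3,-180.2,18,-32.5)
a=zoom(manip.camera("side"),130,110,135,100,3);b=zoom(manip.camera("top"),110,150,120,100,3)
cv2.imwrite("pics/g2.png",np.hstack([a,b]))
E
```

```text
at [ 599.7 -179.6  132.3] yaw -32.5 -> shift m [-0.      0.1143 -0.0016] twist 0.001
```

View pics/g2.png

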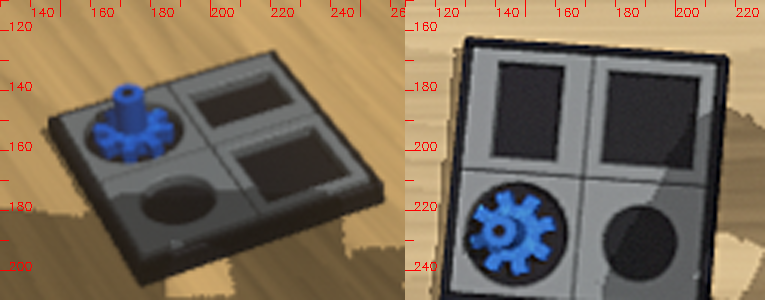

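The gear sits flat in its pocket with clearance all round: hub at (500,232) in the g2 top view, pocket centre at (514,232). Now I'll pick up the cover.

play_rows --series '[[[0, 0.03, -0.001], 0, 0.45], [[0, 0.06, -0.001], 0, 0.45], [[0, 0.09, -0.001], 0, 0.45], [[0, 0.105, -0.001], 0, 0.45], [[0, 0.115, -0.001], 0, 0.45], [[0, 0.115, -0.001], 0, 0.45], [[0, 0.115, -0.001], 0, 0.9], [[0, 0.115, -0.001], 0, 0.9], [[0, 0.115, -0.001], 0, 0.9], [[0, 0.115, -0.001], 0, 0.9], [[0, 0.115, -0.001], 0, 0.9], [[0, 0.115, -0.001], 0, 0.9], [[0, 0.115, -0.001], 0, 0.9]]' --squeeze 25

```text
clock: 11.1
eef_pos: [601.2, -181.0, 18.1]
eef_rot: [-1.563, -0.014, -0.567]
wrist_force: [-1.4, 0.3, 6.9]
finger_gap: 25.4
```

play_rows --series '[[[0, -0.02, 0], 0, 0.9], [[0, -0.05, 0], 0, 0.9], [[0, -0.08, 0], 0, 0.9], [[0, -0.08, 0], 0, 0.9]]'

```text
clock: 11.5
eef_pos: [601.6, -181.5, 102.4]
eef_rot: [-1.562, -0.02, -0.567]
wrist_force: [0.5, -0.1, -1.0]
finger_gap: 25.4
```

```bash
python3 - <<'E'
from h import *
go(562.3,190,100,-5)
E
```

```text
at [ 601.6 -181.5  102.4] yaw -32.5 -> shift m [-0.2326  0.0051  0.2923] twist -0.48
```

play_rows --series '[[[-0.01, 0.0, 0.012], -0.02, 0.9], [[-0.03, 0.0, 0.038], -0.06, 0.9], [[-0.05, 0.0, 0.063], -0.1, 0.9], [[-0.07, 0.001, 0.088], -0.14, 0.9], [[-0.09, 0.001, 0.113], -0.18, 0.9], [[-0.11, 0.002, 0.138], -0.22, 0.9], [[-0.13, 0.002, 0.163], -0.26, 0.9], [[-0.15, 0.003, 0.188], -0.3, 0.9], [[-0.17, 0.003, 0.213], -0.34, 0.9], [[-0.19, 0.004, 0.239], -0.38, 0.9], [[-0.21, 0.004, 0.264], -0.42, 0.9], [[-0.225, 0.005, 0.283], -0.46, 0.9], [[-0.233, 0.005, 0.292], -0.48, 0.9], [[-0.233, 0.02, 0.292], -0.48, 0.9], [[-0.233, 0.04, 0.292], -0.48, 0.9], [[-0.233, 0.053, 0.292], -0.48, 0.9], [[-0.233, 0.053, 0.292], -0.48, 0.9], [[-0.233, 0.053, 0.292], -0.48, 0.9]]'

```text
clock: 13.3
eef_pos: [563.1, 189.1, 47.3]
eef_rot: [-1.572, -0.021, -0.088]
wrist_force: [-0.0, 0.7, -0.6]
finger_gap: 25.5
```

```bash
python3 - <<'E'
from h import *
go(562.3,190,29,-5)
a=zoom(manip.camera("side"),130,100,135,100,3);b=zoom(manip.camera("top"),110,150,120,100,3)
cv2.imwrite("pics/c1.png",np.hstack([a,b]))
E
```

```text
at [563.1 189.1  47.3] yaw -5.0 -> shift m [-0.0008  0.0183  0.0008] twist -0.0
```

View pics/c1.png

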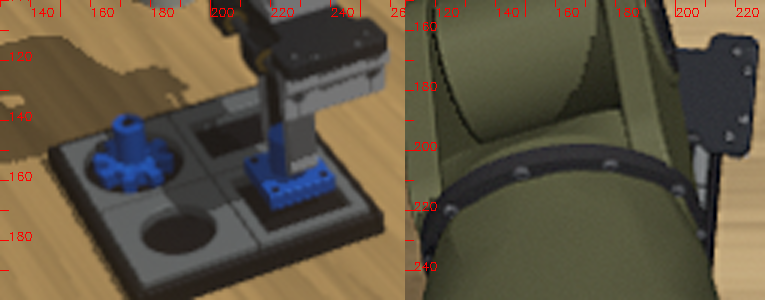

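The cover is square to its pocket and centred on it. I'll lower it until it touches.

play_rows --series '[[[-0.001, 0.006, 0.001], 0, 0.9], [[-0.001, 0.012, 0.001], 0, 0.9], [[-0.001, 0.017, 0.001], 0, 0.9], [[-0.001, 0.019, 0.001], 0, 0.9], [[-0.001, 0.02, 0.001], 0, 0.9], [[-0.001, 0.02, 0.001], 0, 0.9], [[-0.001, 0.02, 0.001], 0, 0.9]]'

```text
clock: 14.1
eef_pos: [563.0, 190.6, 28.3]
eef_rot: [-1.571, -0.023, -0.087]
wrist_force: [-1.0, -0.0, 1.7]
finger_gap: 25.7
```

play_rows --series '[[[0, 0.0015, 0], 0, 0.9], [[0, 0.0025, 0], 0, 0.9], [[0, 0.0025, 0], 0, 0.9], [[0, 0.0025, 0], 0, 0.9]]'

```text
clock: 14.5
eef_pos: [563.5, 190.4, 27.8]
eef_rot: [-1.571, -0.024, -0.087]
wrist_force: [-9.9, -4.7, 23.3]
finger_gap: 25.6
```

play_rows --series '[[[-0.0, -0.001, 0], 0, 0.9], [[-0.0, -0.001, 0], 0, 0.9], [[-0.0, -0.001, 0], 0, 0.45], [[-0.0, -0.001, 0], 0, 0.45], [[-0.0, -0.001, 0], 0, 0.45], [[-0.0, -0.001, 0], 0, 0.45], [[-0.0, -0.001, 0], 0, 0.45], [[-0.0, -0.03, 0], 0, 0.45], [[-0.0, -0.06, 0], 0, 0.45], [[-0.0, -0.1, 0], 0, 0.45], [[-0.0, -0.1, 0], 0, 0.45]]'

```text
clock: 15.6
eef_pos: [563.1, 191.3, 133.2]
eef_rot: [-1.569, -0.032, -0.087]
wrist_force: [-0.5, -0.3, 0.6]
finger_gap: 51.7
```

```bash
python3 - <<'E'
from h import *
go(487.4,-165.3,130,20.5); s=manip.read_state(); print(s["clock"],s["finger_gap"],s["wrist_force"],s["joints"].round(2))
E
```

```text
at [563.1 191.3 133.2] yaw -5.0 -> shift m [-0.0443  0.0023 -0.3619] twist -0.445
15.6 51.725740393701 [-0.50743297 -0.25574077  0.5540969 ] [ 0.27  0.45  1.5  -0.01  1.17 -1.21]
```

play_rows --series '[[[-0.044, 0.002, -0.362], -0.445, 0.3], [[-0.044, 0.002, -0.362], -0.445, 0.3], [[-0.044, 0.002, -0.362], -0.445, 0.3], [[-0.044, 0.002, -0.362], -0.445, 0.3], [[-0.044, 0.002, -0.362], -0.445, 0.3], [[-0.044, 0.002, -0.362], -0.445, 0.3], [[-0.044, 0.002, -0.362], -0.445, 0.3], [[-0.044, 0.002, -0.362], -0.445, 0.3], [[-0.044, 0.002, -0.362], -0.445, 0.3], [[-0.044, 0.002, -0.362], -0.445, 0.3], [[-0.044, 0.002, -0.362], -0.445, 0.3], [[-0.044, 0.002, -0.362], -0.445, 0.3], [[-0.044, 0.002, -0.362], -0.445, 0.3], [[-0.044, 0.002, -0.362], -0.445, 0.3]]'

```text
clock: 17.0
eef_pos: [488.0, -164.9, 129.0]
eef_rot: [-1.582, -0.03, 0.359]
wrist_force: [-0.4, 1.1, -0.1]
finger_gap: 65.7
```

```bash
python3 - <<'E'
from h import *
go(487.4,-165.3,18,20.5)
im=manip.camera("side")
a=zoom(im,130,100,135,110,3);b=zoom(im,220,220,130,110,3)
cv2.imwrite("pics/h1.png",np.hstack([a,b]))
E
```

```text
at [ 488.  -164.9  129. ] yaw 20.6 -> shift m [-0.0007  0.1109  0.0012] twist 0.001
```

View pics/h1.png

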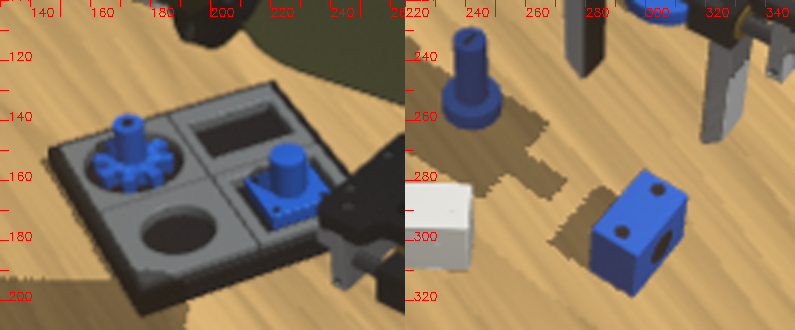

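```bash
sed -i 's/@cv2.Rodrigues(np.array(\[r\[0\],0,0\]))/@cv2.Rodrigues(np.array([0,r[1],0]))[0]&/' h.py; python3 - <<'E'
from h import *
go(487.4,-165.3,18,20.5)
E
```

```text
at [ 488.  -165.1  128.9] yaw 20.6 -> shift m [-0.0039  0.1109  0.0013] twist 0.001
```

play_rows --series '[[[-0.004, 0.03, 0.001], 0, 0.3], [[-0.004, 0.06, 0.001], 0, 0.3], [[-0.004, 0.09, 0.001], 0, 0.3], [[-0.004, 0.105, 0.001], 0, 0.3], [[-0.004, 0.11, 0.001], 0, 0.3], [[-0.004, 0.11, 0.001], 0, 0.3], [[-0.004, 0.11, 0.001], 0, 0.9], [[-0.004, 0.11, 0.001], 0, 0.9], [[-0.004, 0.11, 0.001], 0, 0.9], [[-0.004, 0.11, 0.001], 0, 0.9], [[-0.004, 0.11, 0.001], 0, 0.9], [[-0.004, 0.11, 0.001], 0, 0.9], [[-0.004, 0.11, 0.001], 0, 0.9]]' --squeeze 30

```text
clock: 18.35
eef_pos: [487.5, -165.6, 19.1]
eef_rot: [-1.583, -0.03, 0.359]
wrist_force: [-1.1, -0.0, 3.7]
finger_gap: 29.6
```

play_rows --series '[[[0, -0.02, 0], 0, 0.9], [[0, -0.05, 0], 0, 0.9], [[0, -0.085, 0], 0, 0.9], [[0, -0.085, 0], 0, 0.9]]'

```text
clock: 18.75
eef_pos: [486.5, -166.3, 108.0]
eef_rot: [-1.587, -0.035, 0.359]
wrist_force: [-0.4, -0.3, -0.6]
finger_gap: 29.9
```

```bash
python3 - <<'E'
from h import *
go(569,274.2,105,-5)
E
```

```text
at [ 486.5 -166.3  108. ] yaw 20.6 -> shift m [0.2317 0.0048 0.3836] twist 0.446
```

play_rows --series '[[[0.008, 0.0, 0.013], 0.02, 0.9], [[0.023, 0.0, 0.038], 0.05, 0.9], [[0.038, 0.001, 0.063], 0.09, 0.9], [[0.053, 0.001, 0.088], 0.12, 0.9], [[0.068, 0.001, 0.113], 0.15, 0.9], [[0.083, 0.002, 0.138], 0.18, 0.9], [[0.098, 0.002, 0.163], 0.21, 0.9], [[0.113, 0.002, 0.188], 0.24, 0.9], [[0.128, 0.003, 0.213], 0.27, 0.9], [[0.143, 0.003, 0.238], 0.3, 0.9], [[0.158, 0.003, 0.262], 0.33, 0.9], [[0.173, 0.004, 0.287], 0.36, 0.9], [[0.188, 0.004, 0.312], 0.39, 0.9], [[0.203, 0.004, 0.337], 0.42, 0.9], [[0.218, 0.005, 0.362], 0.44, 0.9], [[0.228, 0.005, 0.377], 0.446, 0.9], [[0.232, 0.005, 0.384], 0.446, 0.9], [[0.232, 0.005, 0.384], 0.446, 0.9], [[0.232, 0.005, 0.384], 0.446, 0.9]]'

```text
clock: 20.65
eef_pos: [568.9, 273.9, 104.3]
eef_rot: [-1.571, -0.038, -0.088]
wrist_force: [0.4, -0.3, -0.2]
finger_gap: 29.8
```

```bash
python3 - <<'E'
from h import *
go(569,274.2,50,-5);go(569,274.2,30,-5)
E
```

```text
at [568.9 273.9 104.3] yaw -5.0 -> shift m [-0.002   0.0543  0.0003] twist -0.0
at [568.9 273.9 104.3] yaw -5.0 -> shift m [-0.0027  0.0742  0.0003] twist -0.0
```

play_rows --series '[[[-0.001, 0.02, 0], 0, 0.9], [[-0.001, 0.04, 0], 0, 0.9], [[-0.002, 0.052, 0], 0, 0.9], [[-0.002, 0.054, 0], 0, 0.9], [[-0.002, 0.054, 0], 0, 0.9], [[-0.002, 0.054, 0], 0, 0.9]]'

```text
clock: 21.25
eef_pos: [569.4, 273.9, 51.3]
eef_rot: [-1.57, -0.039, -0.088]
wrist_force: [-0.2, 1.0, -0.7]
finger_gap: 29.6
```

```bash
python3 - <<'E'
from h import *
go(569,274.2,30,-5)
im=manip.camera("side")
a=zoom(im,135,90,120,100,5)
cv2.imwrite("pics/h2.png",a)
E
```

```text
at [569.4 273.9  51.3] yaw -5.0 -> shift m [-0.0013  0.0213  0.0003] twist -0.001
```

View pics/h2.png

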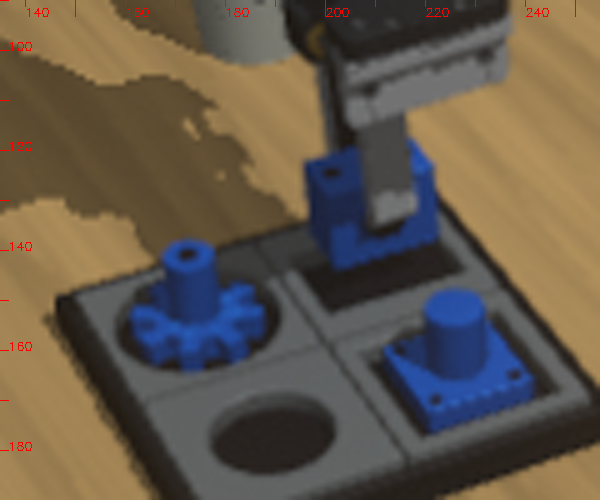

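h2 shows the cover seated square in its pocket and the housing aligned over its own. I'll lower the housing.

play_rows --series '[[[0, 0.007, 0], 0, 0.9], [[-0.001, 0.014, 0], 0, 0.9], [[-0.001, 0.019, 0], 0, 0.9], [[-0.001, 0.022, 0], 0, 0.9], [[-0.001, 0.022, 0], 0, 0.9], [[-0.001, 0.022, 0], 0, 0.9]]'

```text
clock: 21.9
eef_pos: [569.3, 274.0, 29.1]
eef_rot: [-1.57, -0.039, -0.088]
wrist_force: [-0.0, -1.0, -0.9]
finger_gap: 29.6
```

play_rows --series '[[[0, 0.001, 0], 0, 0.9], [[0, 0.002, 0], 0, 0.9], [[0, 0.003, 0], 0, 0.9], [[0, 0.003, 0], 0, 0.9], [[0, 0.003, 0], 0, 0.9]]'

```text
clock: 22.4
eef_pos: [569.7, 274.0, 28.8]
eef_rot: [-1.57, -0.04, -0.088]
wrist_force: [-14.5, -6.7, 28.0]
finger_gap: 29.8
```

Touchdown at the same height offset as the others (about 9.7 mm). I'll release it.

play_rows --series '[[[0, -0.001, 0], 0, 0.9], [[0, -0.001, 0], 0, 0.9], [[0, -0.001, 0], 0, 0.45], [[0, -0.001, 0], 0, 0.45], [[0, -0.001, 0], 0, 0.45], [[0, -0.001, 0], 0, 0.45], [[0, -0.001, 0], 0, 0.45], [[0.001, -0.03, 0], 0, 0.45], [[0.002, -0.06, 0], 0, 0.45], [[0.004, -0.1, 0], 0, 0.45], [[0.006, -0.15, 0], 0, 0.45], [[0.006, -0.15, 0], 0, 0.45]]'

```text
clock: 23.6
eef_pos: [571.9, 274.8, 186.4]
eef_rot: [-1.565, -0.05, -0.088]
wrist_force: [0.6, -0.3, 0.7]
finger_gap: 51.9
```

```bash
python3 - <<'E'
from h import *
go(607.5,-305.5,175,-25); s=manip.read_state(); print(s["clock"],s["finger_gap"],s["wrist_force"],s["joints"].round(2))
E
```

```text
at [571.9 274.8 186.4] yaw -5.0 -> shift m [ 0.0858  0.0124 -0.5751] twist 0.348
23.6 51.91549278096806 [ 0.55601575 -0.29322953  0.65143746] [ 0.4   0.48  1.32 -0.02  1.3  -1.08]
```

```bash
python3 - <<'E'
from h import *
go(607.5,-305.5,175,-5)
E
```

```text
at [571.9 274.8 186.4] yaw -5.0 -> shift m [ 0.0858  0.0124 -0.5751] twist -0.001
```

play_rows --series '[[[0.086, 0.012, -0.575], 0, 0.45], [[0.086, 0.012, -0.575], 0, 0.45], [[0.086, 0.012, -0.575], 0, 0.45], [[0.086, 0.012, -0.575], 0, 0.45], [[0.086, 0.012, -0.575], 0, 0.45], [[0.086, 0.012, -0.575], 0, 0.45], [[0.086, 0.012, -0.575], 0, 0.45], [[0.086, 0.012, -0.575], 0, 0.45], [[0.086, 0.012, -0.575], 0, 0.45], [[0.086, 0.012, -0.575], 0, 0.45], [[0.086, 0.012, -0.575], 0, 0.45], [[0.086, 0.012, -0.575], 0, 0.45], [[0.086, 0.012, -0.575], 0, 0.45], [[0.086, 0.012, -0.575], 0, 0.45], [[0.086, 0.012, -0.575], 0, 0.45], [[0.086, 0.012, -0.575], 0, 0.45], [[0.086, 0.012, -0.575], 0, 0.45], [[0.086, 0.012, -0.575], 0, 0.45]]'

```text
clock: 25.4
eef_pos: [607.9, -304.9, 175.6]
eef_rot: [-1.565, -0.05, -0.087]
wrist_force: [0.6, 0.1, 0.5]
finger_gap: 51.9
```

```bash
python3 - <<'E'
from h import *
go(607.5,-305.5,65,-5)
im=manip.camera("side")
a=zoom(im,130,90,130,120,3);b=zoom(im,350,180,130,120,3)
cv2.imwrite("pics/s1.png",np.hstack([a,b]))
E
```

```text
at [ 607.9 -304.9  175.6] yaw -5.0 -> shift m [-0.0059  0.1105 -0.0013] twist 0.0
```

View pics/s1.png

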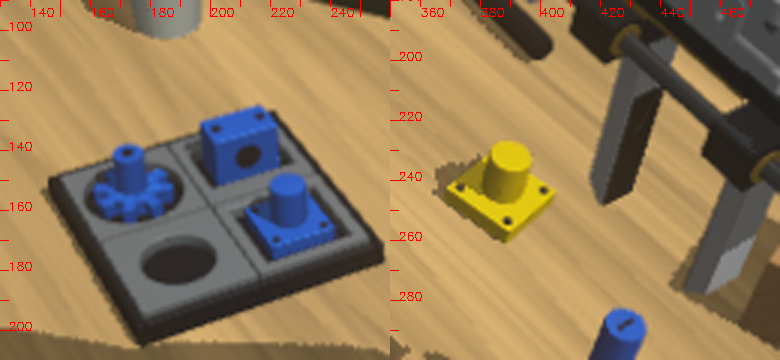

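All three parts are seated, and the shaft stem at (625,327) in s1 is centred below the open fingers. I'll pick up the long shaft.

play_rows --series '[[[-0.002, 0.03, -0.001], 0, 0.45], [[-0.003, 0.06, -0.001], 0, 0.45], [[-0.005, 0.09, -0.001], 0, 0.45], [[-0.006, 0.105, -0.001], 0, 0.45], [[-0.006, 0.11, -0.001], 0, 0.45], [[-0.006, 0.11, -0.001], 0, 0.45], [[-0.006, 0.11, -0.001], 0, 0.9], [[-0.006, 0.11, -0.001], 0, 0.9], [[-0.006, 0.11, -0.001], 0, 0.9], [[-0.006, 0.11, -0.001], 0, 0.9], [[-0.006, 0.11, -0.001], 0, 0.9], [[-0.006, 0.11, -0.001], 0, 0.9], [[-0.006, 0.11, -0.001], 0, 0.9]]' --squeeze 30

```text
clock: 26.75
eef_pos: [607.5, -305.4, 65.8]
eef_rot: [-1.565, -0.05, -0.087]
wrist_force: [-0.7, -0.3, 4.2]
finger_gap: 19.1
```

play_rows --series '[[[0.001, -0.02, 0], 0, 0.9], [[0.002, -0.05, 0], 0, 0.9], [[0.004, -0.08, 0], 0, 0.9], [[0.004, -0.09, 0], 0, 0.9], [[0.004, -0.09, 0], 0, 0.9]]'

```text
clock: 27.25
eef_pos: [607.1, -306.1, 156.7]
eef_rot: [-1.566, -0.052, -0.087]
wrist_force: [0.5, 0.8, -1.6]
finger_gap: 19.7
```

```bash
python3 - <<'E'
from h import *
go(478.3,197,155,-5); print(manip.read_state()["joints"].round(2))
E
```

```text
at [ 607.1 -306.1  156.7] yaw -5.0 -> shift m [-0.172  -0.0051  0.49  ] twist 0.0
[-0.53  0.6   1.2   0.03  1.29 -2.02]
```

play_rows --series '[[[-0.005, 0, 0.014], 0, 0.9], [[-0.015, 0, 0.043], 0, 0.9], [[-0.025, -0.001, 0.071], 0, 0.9], [[-0.036, -0.001, 0.103], 0, 0.9], [[-0.047, -0.001, 0.134], 0, 0.9], [[-0.058, -0.002, 0.165], 0, 0.9], [[-0.069, -0.002, 0.197], 0, 0.9], [[-0.08, -0.002, 0.228], 0, 0.9], [[-0.091, -0.003, 0.259], 0, 0.9], [[-0.102, -0.003, 0.291], 0, 0.9], [[-0.113, -0.003, 0.322], 0, 0.9], [[-0.124, -0.004, 0.353], 0, 0.9], [[-0.135, -0.004, 0.385], 0, 0.9], [[-0.146, -0.004, 0.416], 0, 0.9], [[-0.157, -0.005, 0.447], 0, 0.9], [[-0.165, -0.005, 0.47], 0, 0.9], [[-0.17, -0.005, 0.484], 0, 0.9], [[-0.172, -0.005, 0.49], 0, 0.9], [[-0.172, -0.005, 0.49], 0, 0.9], [[-0.172, -0.005, 0.49], 0, 0.9]]'

```text
clock: 29.25
eef_pos: [478.3, 196.4, 154.2]
eef_rot: [-1.567, -0.051, -0.087]
wrist_force: [-0.2, 0.1, 0.1]
finger_gap: 19.4
```

```bash
python3 - <<'E'
from h import *
go(478.3,197,95,-5);go(478.3,197,76,-5)
E
```

```text
at [478.3 196.4 154.2] yaw -5.0 -> shift m [-0.003   0.0592  0.0004] twist -0.0
at [478.3 196.4 154.2] yaw -5.0 -> shift m [-0.004   0.0781  0.0003] twist -0.0
```

play_rows --series '[[[-0.001, 0.02, 0], 0, 0.9], [[-0.002, 0.04, 0], 0, 0.9], [[-0.003, 0.055, 0], 0, 0.9], [[-0.003, 0.059, 0], 0, 0.9], [[-0.003, 0.059, 0], 0, 0.9], [[-0.003, 0.059, 0], 0, 0.9]]'

```text
clock: 29.85
eef_pos: [478.8, 196.4, 95.9]
eef_rot: [-1.566, -0.052, -0.088]
wrist_force: [-0.5, 0.2, -0.1]
finger_gap: 19.6
```

```bash
python3 - <<'E'
from h import *
go(478.3,197,77,-5)
im=manip.camera("side")
cv2.imwrite("pics/s2.png",zoom(im,135,80,120,115,5))
E
```

```text
at [478.8 196.4  95.9] yaw -5.0 -> shift m [-0.0015  0.0188  0.0004] twist -0.001
```

View pics/s2.png

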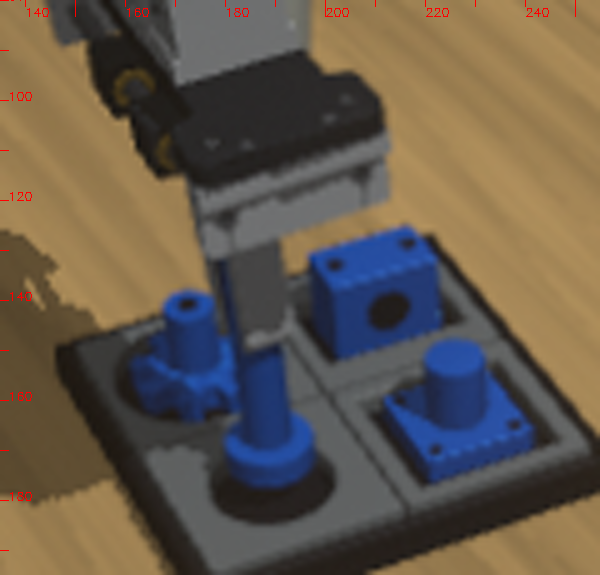

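The foot is centred over the small round pocket and everything else is in place. I'll lower it.

play_rows --series '[[[0, 0.007, 0], 0, 0.9], [[-0.001, 0.013, 0], 0, 0.9], [[-0.001, 0.017, 0], 0, 0.9], [[-0.001, 0.018, 0], 0, 0.9], [[-0.001, 0.018, 0], 0, 0.9], [[-0.001, 0.018, 0], 0, 0.9]]'

```text
clock: 30.5
eef_pos: [478.8, 196.7, 78.1]
eef_rot: [-1.566, -0.052, -0.088]
wrist_force: [1.0, -0.5, -0.2]
finger_gap: 19.3
```

play_rows --series '[[[0, 0.001, 0], 0, 0.9], [[0, 0.002, 0], 0, 0.9], [[0, 0.003, 0], 0, 0.9], [[0, 0.004, 0], 0, 0.9], [[0, 0.004, 0], 0, 0.9]]'

```text
clock: 31.0
eef_pos: [479.6, 196.9, 75.6]
eef_rot: [-1.566, -0.054, -0.088]
wrist_force: [-4.8, -1.6, 16.0]
finger_gap: 19.6
```

play_rows --series '[[[0, -0.0005, 0], 0, 0.9], [[0, -0.0005, 0], 0, 0.9], [[0, -0.0005, 0], 0, 0.5], [[0, -0.0005, 0], 0, 0.5], [[0, -0.0005, 0], 0, 0.5], [[0, -0.0005, 0], 0, 0.5], [[0, -0.0005, 0], 0, 0.5], [[0.001, -0.02, 0], 0, 0.5], [[0.003, -0.05, 0], 0, 0.5], [[0.005, -0.1, 0], 0, 0.5], [[0.007, -0.15, 0], 0, 0.5], [[0.007, -0.15, 0], 0, 0.5]]'

```text
clock: 32.2
eef_pos: [480.4, 196.9, 232.3]
eef_rot: [-1.561, -0.064, -0.088]
wrist_force: [0.2, 0.5, -0.3]
finger_gap: 47.0
```

play_rows --series '[[[-0.06, 0, -0.05], 0, 0.5], [[-0.08, 0, -0.1], 0, 0.5], [[-0.1, 0, -0.15], 0, 0.5], [[-0.1, 0, -0.2], 0, 0.5], [[-0.1, 0, -0.25], 0, 0.5], [[-0.1, 0, -0.25], 0, 0.5], [[-0.1, 0, -0.25], 0, 0.5], [[-0.1, 0, -0.25], 0, 0.5]]'

```text
clock: 33.0
eef_pos: [359.1, -43.5, 223.4]
eef_rot: [-1.561, -0.063, -0.09]
wrist_force: [-0.8, 0.8, 0.4]
finger_gap: 47.0
```

```bash
python3 - <<'E'
from h import *
s=manip.read_state(); print(s["clock"],s["eef_pos"],s["wrist_force"])
a=zoom(manip.camera("side"),130,90,130,120,3);b=zoom(manip.camera("top"),105,145,130,120,3)
cv2.imwrite("pics/f1.png",np.hstack([a,b]))
E
```

```text
33.0 [359.10154945 -43.51956464 223.42948073] [-0.7822127   0.75449377  0.40277484]
```

View pics/f1.png

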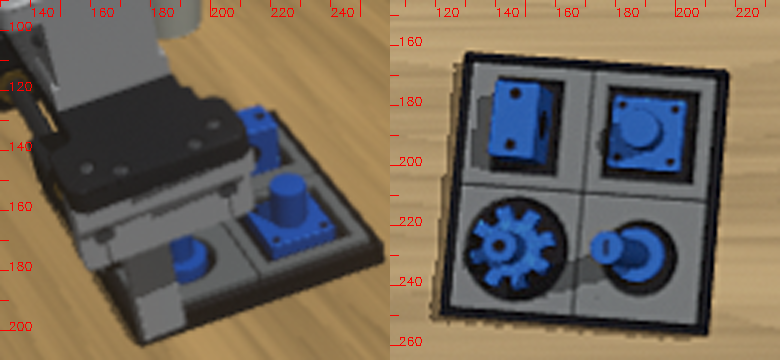

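f1 shows all four parts inside their pockets with clearance. The shaft's apparent lean of about 12 px matches parallax for an upright shaft. I'll hand in.

```bash
python3 - <<'E'
from cell import manip
print(manip.sign_off())
E
```

```text
the job is handed in; nothing more can be done
None
```

The kit is packed: I set the gear, cover and housing into their nests, stood the long shaft in the small round nest last, and handed the job in at about 33 s.

- **Seating:** Each part was lowered until it met firm contact, 16–33 N at the wrist, then let go. All four stopped at about the same height, roughly 9.5–10 mm above where they had stood on the table. That is higher than the 4 mm the text gives from the nest block's underside to the pocket floor. I took it to mean the tray raises the nests by about 4 mm, with the rest from arm lag and calibration.
- **Last pictures:** All four parts are inside their pockets with clearance all round. The cover and housing look square to their pockets, and the shaft looks upright. The gripper was clear and the wrist force was close to zero.
- **What disagreed or was not checked:**
  - Heights triangulated from the two cameras read 2–4 mm low.
  - The tool drifted to a tilt of about 3.6°, which I corrected for in the later moves.
  - I did not measure the wheel, the short shaft or the other look-alikes again at the end. No contact with them showed during the moves.

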